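Level the cup platform and hold the cup up to the grinder chute

TASK

The cup platform of the coffee grinder sags at the robot's end: turn the wing knob on its near corner until the bubble sits centred between the two black marks of the level, leaving the cam lever down meanwhile. Then swing the cam lever up to the point of highest lift, where it stands straight up from the platform and the cup is right under the chute, and hold it there: it is sprung and falls back if let go, so finish with the fingers still holding the lever and the platform still level. Leave the other things on the counter where they are.

Things in the scene. Friction and masses are not known exactly. Their poses are not given: they have to be found in the camera images.
- stand: coffee grinder on a fixed steel base plate (x -170..190, y -120..120, 10 thick, mm). Origin on the counter; x points away from the robot's side, y left, z up; place and yaw vary. A column (x 102..188, y -50..50) carries a black head (x -8..188, y -45..45, z 200..255), an amber hopper to z 296, and a chute over x 15, y 0, mouth at z 173. In front of the column lies the hinged platform
- platform (a joint): tilt (rad) of the aluminium cup platform (250 x 210 x 16 mm, top at stand z 51 when level) about a hinge along the stand's y at stand x 90, z 43 mm. 0 = level, negative = the end towards the robot hangs low, positive = high. Starts between about -0.03 and -0.09. Only the knob moves it: 0.03 rad per rad of knob
- foot_knob (a joint): turn of the black wing knob that levels the platform (rad), growing as it is turned clockwise seen from above, which raises the near end of the platform. Range -4.0 to 2.5; level at 0; starts negative. About 0.13 N m of friction; it stays where left
- knob_grip (a point): centre of the knob's wing, an upright flat bar 48 long, 12 thick, 32 high (mm), pinched across its thickness from above. On the platform's near right corner: stand x -135, y -85, z 83 mm when level; rises about 7 mm per rad of turn. Site x axis along the wing, y across it; at knob value q the wing is turned by -q about z from the stand's x
- vial_mid (a point): centre of the spirit level on the near part of the platform, between its two black marks (20 mm apart); a green strip along the stand's x
- bubble: white bubble of the level, 14 mm long, 12 mm wide, origin at its centre; it slides along the stand's x to the high end of the platform, 3 mm per 0.01 rad of tilt, and is centred on vial_mid when the platform is level
- cam (a joint): angle of the eccentric cam and its lever (rad): 0 = lever down, lying level, pointing to the robot's side (stand -x); grows as the lever swings up and over, away from the robot; 1.571 = straight up from the platform, the highest lift (25 mm); beyond it the cup comes down again; stop at 2.5. A spring returns it to 0 when let go; 2 to 6 N at the grip bar move and hold it
- cam_hinge (a point): point on the axis of the cam (the stand's y axis when level), abreast of the middle of the lever's grip bar, 120 mm from it; at stand x 0, y 145, z 86 mm when the platform is level
- lever: steel lever arm (16 x 8 mm) on the left of the grinder with a black round grip bar across its free end. Origin mid-bar: 14 mm thick, along stand y, from the arm 37 mm to the right to its free end 40 mm to the left. Lever down and platform level: bar at stand x -120, y 145, z 86 mm, free air all round; pinch it from above, fingers closing along stand x; it may turn in the fingers
- lift (a joint): height of the cup and its carrier plate above their lowest position (m): 0.025 x sin(cam), 0.025 at the highest
- cup_rim (a point): centre of the rim of the steel cup (62 mm wide, 68 mm tall) clipped to the lift; about 6 mm below the chute when at its highest
- tamper: loose steel coffee tamper, 52 mm wide, 72 mm tall, origin under its foot; leave alone
- espresso_cup: loose white cup, 64 mm wide, 60 mm tall; leave alone
- spoon: loose steel spoon, 150 mm long; leave alone
- bean_jar: loose glass jar, 80 mm wide, 120 mm tall; leave alone
- bowl: loose blue bowl, 130 mm wide, 50 mm tall; leave alone
- oil_bottle: loose amber oil bottle, 60 mm wide, 190 mm tall; leave alone
- pepper_pot: loose pepper pot, 44 mm wide, 90 mm tall; leave alone

How it is judged:
On the way, in this order (a step that is already met when the one before it is completed fails the run):
1. the platform is level while the lever is still down (value of joint platform between -0.01 and 0.01 rad and value of joint cam below 0.2 rad), for 0.3 s.
2. the fingers hold the lever at the highest lift (value of joint cam between 1.371 and 1.771 rad and contact force between the fingers and lever above 1 N), for 0.3 s.
At the end, for the whole second after the job is handed in: the platform is level within 0.01 rad (bubble within 3 mm of centre), the lever rests within 0.2 rad of the highest lift (cup raised by more than 23.5 of 25 mm), and the fingers press on the lever with more than 1 N (all of step 2 and value of joint platform between -0.01 and 0.01 rad and velocity of joint cam between -0.1 and 0.1 rad/s and value of joint lift above 0.0235 m); the arm keeps its last pose, push and grip.
It fails at once if a bystander was moved by more than 30 mm (distance of any of tamper, espresso_cup, spoon, bean_jar, bowl, oil_bottle, pepper_pot from where it was at the start of the episode above 0.03 m).
It fails at once if the lever was raised before the platform was level (value of joint cam above 0.4 rad and not (value of joint platform between -0.02 and 0.02 rad)).
It also fails if it takes over 72 s, if anything falls off the work surface, if the arm or the gripper's body presses on something with over 40 N, if the wrist force passes 120 N, or if a joint passes its speed limit or range.

ROBOT

A 7-joint arm with a two-finger parallel gripper is mounted at the origin on the work surface. World frame = base frame: x ahead of the robot, y to its left, z up, the work surface at z = 0. Lengths are in m, angles in rad, forces in N, time in s.
With the tool pointing down it reaches from about 0.425 to 0.95 m from the base axis. Payload 16.7 kg.
Tool frame: the origin (TCP) lies at the very end of the fingers, on their centre line; the grasp point (between the pads) lies 19 mm behind it (arm.hold_point_z is the distance from the TCP to the grasp point, in m); z points along the fingers, y is the line along which they close (so a half turn about z gives the same grasp; the last joint's range is limited). The gripper opens to 94 mm and grips with 3 to 60 N. Pads are 16 mm wide; open, the fingers measure 119 mm over their backs; the gripper's body (75 mm by 177 mm) begins 78 mm behind the grasp point.
Start: joints at [-1.46, 0.426, 0.074, 1.606, -0.034, 1.111, -0.067], TCP at [0.173, 0.652, 0.205] pointing down, gripper open.
Joint ranges: [-2.85, 2.85], [-0.5, 2.14], [-1.23, 1.37], [0.21, 2.46], [-1.02, 4.16], [0.16, 2.05], [-2.73, 2.73]. Speed limits (rad/s): [1.89, 1.89, 2.39, 2.39, 3.01, 3.01, 3.01].

INTERFACE

Orientations are given as [roll, pitch, yaw] about the fixed x, y, z axes, in that order (R = Rz(yaw) Ry(pitch) Rx(roll)).
In Python, from bench import arm gives the robot as it stands. The module is installed in compiled form; this text tells all that it offers.
- The arm moves only by the tool apply_moves, never from a script. Its argument "motion" is a list that holds one entry, the list of rows, each a list of 5 numbers: the shift along the world's x, y, z in m, then the turn about the world's z in rad, then the finger opening in m, from 0 to 0.094. A call has 1 to 10 rows; each row shifts and turns the commanded pose from where the row before left it; what a row does not reach is not made up. A row lasts 1/8 s, in which the tool goes at most 62.5 mm and 10.7 degrees, less where a joint would pass 70% of its speed; a pose out of reach is approached as far as the arm can. A call with a gripper value outside its range is refused whole. The fingers move at their own pace and stop on an object; "grip_force" is the grip in N (left out, the last holds). Time passes only in rows, so rows that do not move let the fingers close. It gives the time, the measured TCP pose, the force, the opening and the grip force at its end, in the units of the state.
- arm.get_obs(): the state, without advancing time (a new reading comes with each control period).
- arm.snapshot(name): name is "side" or "top" or "wrist"; returns a dict with "frame" (400x640x3 uint8, red, green, blue), "depth" (400x640 float32, m along the optical axis (not along the pixel's ray), 0 where there is no reading), "camera_matrix" (3x3 intrinsics, pixels), "eye" and "attitude" of the camera in the world. Camera axes: x right, y down, z forward; pixel columns grow to the right and rows downward; lengths in m; the calibration is good to about 2 mm. The wrist camera is an equidistant fisheye: a pixel r from the principal point sees the ray r / f radians off the axis. A picture is of the moment at which its call begins.
- arm.hand_in(): hands the job in; it is judged then, once.
The state is a dict: "time": time; "joint_pos": joint angles; "qvel": joint speeds; "joint_efforts": joint torques, N m; "tool_pos": TCP position; "orientation": TCP orientation; "contact_force": force on the tool from outside, world axes, zero at the start; "torque": the same for the moment, N m; "width": finger opening in m; "grasp_force": force on a finger pad.
Only numpy, scipy, OpenCV 4.12 (cv2) and the standard library are available. Lean on these libraries where they do the work, as an engineer would, in place of code of your own. Each camera call takes 0.05 s, during which the arm holds its last target. There are 200 camera calls.

## Working session

There is one attempt and no reset: what is moved stays moved. The work goes in short steps, Python scripts to look and compute and a tool call to move; the robot and the scene stay as the last step left them, time stands still between calls to the robot, and variables do not carry over. Pictures are saved under pics/ and viewed, at most 10 in all, crops included, and the job is handed in when it is done.

Besides the shell and the picture viewer there is one more tool, called after ">>>" as name([rows], argument=value, ...), one row to a line, values as JSON. apply_moves: Moves the arm, as the interface text tells. Its arguments: {"type":"object","properties":{"motion":{"type":"array"},"grip_force":{"type":"number"}},"required":["motion"]}

```bash
mkdir -p pics
cat > h.py <<'E'
import numpy as np, cv2
from bench import arm
def snap(n,f):
    s=arm.snapshot(n); np.savez(''+f+'.npz',**s); cv2.imwrite('pics/'+f+'.png',s['frame'][:,:,::-1]); return s
def world(s,u,v,d=None):
    K=s['camera_matrix']; d=s['depth'][v,u] if d is None else d
    p=np.array([(u-K[0,2])/K[0,0]*d,(v-K[1,2])/K[1,1]*d,d]); A=np.array(s['attitude'])
    if A.shape!=(3,3):
        from scipy.spatial.transform import Rotation as R; A=R.from_euler('xyz',A).as_matrix()
    return A@p+s['eye']
E
python3 - <<'E'
from h import *
for n in('top','side'):
    s=snap(n,n+'1'); print(n,s['camera_matrix'],s['eye'],s['attitude'])
print(arm.get_obs())
E
```

```text
top [[417.26121679   0.         319.94410361]
 [  0.         417.26121679 198.39637393]
 [  0.           0.           1.        ]] [0.259704   0.00221529 1.55477154] [-2.92600088 -0.00371067 -1.57230573]
side [[459.00446685   0.         319.06956509]
 [  0.         459.00446685 200.55330011]
 [  0.           0.           1.        ]] [-0.41790226 -0.7632849   1.07741457] [-2.23621673 -0.0108859  -0.90001457]
{'time': 0.1, 'joint_pos': array([-1.46050068,  0.4266196 ,  0.07383306,  1.60656542, -0.03405826,
        1.11078935, -0.06712522]), 'qvel': array([ 8.05787776e-05, -2.08139185e-04,  6.69930656e-04, -1.37137700e-03,
        5.81154198e-04, -4.46837737e-04,  1.11617848e-04]), 'joint_efforts': array([ 8.89954856e-03, -9.37458014e+01,  3.67805108e+00, -4.55043876e+01,
       -4.84161603e-02,  1.67561334e-02,  5.64890956e-05]), 'tool_pos': array([0.17332092, 0.65195081, 0.20486842]), 'orientation': array([-3.14047384e+00,  1.04375483e-04,  2.88177624e+00]), 'contact_force': array([-0.55510158,  0.02796058, -0.51306742]), 'torque': array([ 0.021094  ,  0.04558247, -0.01451783]), 'grasp_force': 0.0, 'width': 0.09411390743209695}
```

View pics/top1.png

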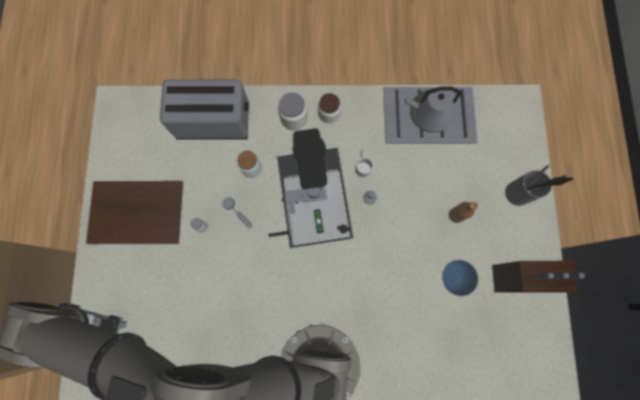

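View pics/side1.png

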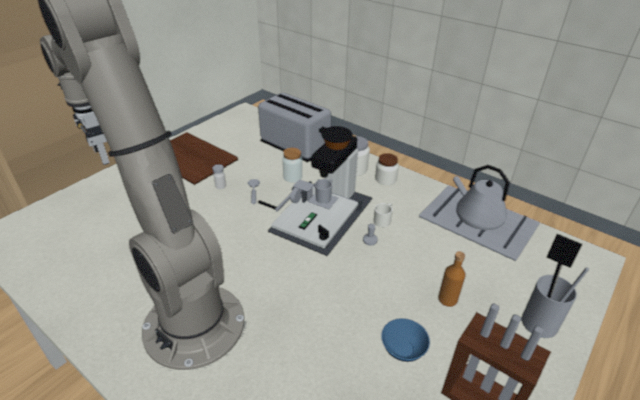

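Run:
```python
from h import *
im=cv2.imread('pics/top1.png')[125:255,225:385]
cv2.imwrite('pics/c1.png',cv2.resize(im,None,fx=4.6,fy=4.6,interpolation=cv2.INTER_CUBIC))
s=dict(np.load('top1.npz'))
for u,v in [(292,246),(351,238),(279,157),(338,150),(344,229),(272,234),(285,233),(319,209),(319,232),(310,250)]: print(u,v,world(s,u,v).round(3))
```

```text
292 246 [0.417 0.099 0.017]
351 238 [ 0.447 -0.119  0.009]
279 157 [0.761 0.154 0.015]
338 150 [ 0.795 -0.075 -0.003]
344 229 [ 0.47  -0.089  0.085]
272 234 [0.453 0.166 0.082]
285 233 [0.456 0.12  0.087]
319 209 [ 0.548 -0.     0.056]
319 232 [ 0.463 -0.     0.057]
310 250 [0.404 0.033 0.   ]
```

View pics/c1.png

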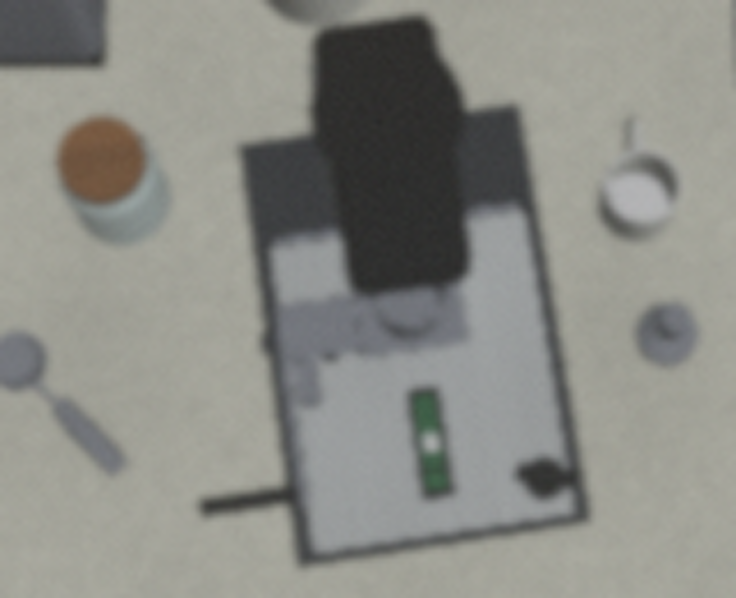

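```bash
cat >> h.py <<'E'
from scipy.optimize import least_squares
from scipy.spatial.transform import Rotation as R
def plane(s,u,v,z):
    a=world(s,0,0,0*1.0) if 0 else np.array(s['eye']); r=world(s,u,v,1.0)-a
    return a+r*(z-a[2])/r[2]
def st(p,x,y): 
    c,n=np.cos(p[2]),np.sin(p[2]); return np.array([p[0]+c*x-n*y,p[1]+n*x+c*y])
E
python3 - <<'E'
from h import *
s=dict(np.load('top1.npz'))
pc=[(301,562),(588,518),(245,148),(517,108)]; m=[(-.17,.12),(-.17,-.12),(.19,.12),(.19,-.12)]
W=[plane(s,(u+.5)/4.6+224.5,(v+.5)/4.6+124.5,.01)[:2] for u,v in pc]
f=least_squares(lambda p:np.concatenate([st(p,*a)-w for a,w in zip(m,W)]),[.6,0,0.1])
print(f.x,f.fun.round(4)); 
for n,xy in dict(knob=(-.135,-.085),bar=(-.12,.145),hinge=(0,.145)).items(): print(n,st(f.x,*xy))
for n,(u,v),z in [('bub',(430,441),.055),('bar free',(203,508),.075),('wingL',(518,474),.09),('wingR',(577,480),.09)]: print(n,plane(s,(u+.5)/4.6+224.5,(v+.5)/4.6+124.5,z))
E
```

```text
[0.59683021 0.01603511 0.15110839] [-0.0043  0.0023 -0.0034 -0.0037  0.0035  0.0046  0.0043 -0.0033]
knob [ 0.47616395 -0.08831839]
bar [0.45637021 0.14131873]
hinge [0.57500279 0.15938281]
bub [0.50592301 0.00303354 0.055     ]
bar free [0.45032014 0.17874428 0.075     ]
wingL [ 0.47441741 -0.06468968  0.09      ]
wingR [ 0.46972109 -0.110026    0.09      ]
```

>>> apply_moves([
  [[0.03, -0.05, 0.02, 0, 0.094], [0.04, -0.05, 0.02, 0, 0.094], [0.04, -0.05, 0.02, 0, 0.094], [0.04, -0.05, 0.02, 0, 0.094], [0.03, -0.055, 0, 0, 0.094], [0.03, -0.055, 0, 0, 0.094], [0.02, -0.06, 0, 0, 0.094], [0.01, -0.06, 0, 0, 0.094], [0, -0.06, 0, 0, 0.094], [0, -0.06, 0, 0, 0.094]],
])

```text
time: 1.35
tool_pos: [0.4045, 0.1115, 0.2812]
orientation: [-3.142, -0.0, 2.881]
contact_force: [2.0, -0.2, -0.4]
width: 0.0936
grasp_force: 0.0
```

>>> apply_moves([
  [[0, -0.04, 0, 0.18, 0.094], [0.0, -0.04, 0, 0.18, 0.094], [0.02, -0.03, 0, 0.18, 0.094], [0.03, -0.03, 0, 0.18, 0.094], [0.02, -0.03, 0, 0.18, 0.094], [0, -0.03, 0, 0.18, 0.094], [0, 0, -0.02, 0.18, 0.094], [0, 0, -0.02, 0.18, 0.094], [0, 0, -0.02, 0.18, 0.094], [0, 0, 0, 0.11, 0.094]],
])

```text
time: 2.6
tool_pos: [0.4683, -0.0797, 0.2533]
orientation: [-3.136, -0.014, -2.029]
contact_force: [-1.2, -0.1, 0.5]
width: 0.094
grasp_force: 0.0
```

Run:
```python
from h import *
s=snap('wrist','w1'); print(s['camera_matrix'],s['eye'],s['attitude']); o=arm.get_obs(); print(o['tool_pos'],o['orientation'],o['joint_pos'])
snap('top','top2')
```

```text
[[309.70691629   0.         318.39427992]
 [  0.         309.70691629 200.25670855]
 [  0.           0.           1.        ]] [ 0.43617593 -0.14327968  0.43362344] [2.8964818  0.00595547 2.68207421]
[ 0.46816268 -0.08012022  0.25351791] [-3.13596318 -0.01344573 -2.02483765] [-0.27177665  0.03848748  0.30548152  1.99528058  0.00334915  1.10995727
  2.71959375]
```

View pics/w1.png

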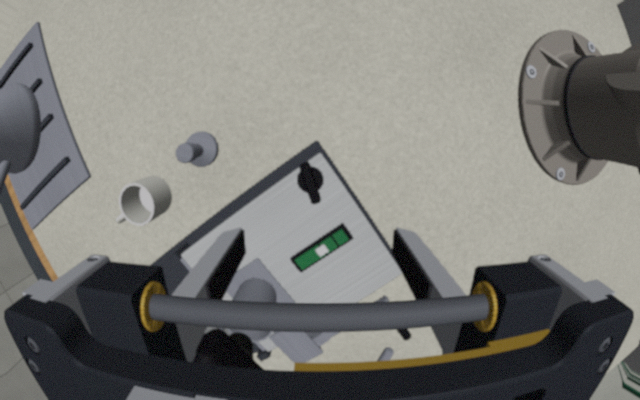

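>>> apply_moves([
  [[0, 0, 0, -0.18, 0.094], [0, 0, 0, -0.18, 0.094], [0, 0, 0, -0.18, 0.094], [0, 0, 0, -0.18, 0.094], [0, 0, 0, -0.18, 0.094], [0, 0, 0, -0.18, 0.094], [0, 0, 0, -0.18, 0.094], [0, 0, 0, -0.18, 0.094], [0, 0, 0, -0.18, 0.094], [0, 0, 0, -0.18, 0.094]],
])

```text
time: 3.95
tool_pos: [0.4685, -0.0798, 0.2538]
orientation: [-3.135, -0.013, 2.443]
contact_force: [0.3, -0.1, 0.5]
width: 0.0939
grasp_force: 0.0
```

>>> apply_moves([
  [[0, 0, 0, -0.18, 0.08], [0, 0, 0, -0.18, 0.08], [0, 0, 0, -0.18, 0.08], [0, 0, 0, -0.18, 0.08], [0, 0, 0, -0.18, 0.08], [0, 0, 0, 0, 0.08]],
])

```text
time: 4.7
tool_pos: [0.4685, -0.0797, 0.2538]
orientation: [-3.135, -0.013, 1.551]
contact_force: [0.1, 0.4, 0.0]
width: 0.0798
grasp_force: 0.0
```

Run:
```python
from h import *
s=snap('wrist','w2'); print(s['camera_matrix'],s['eye'],s['attitude']); o=arm.get_obs(); print(o['tool_pos'],o['orientation'],o['joint_pos'])
```

```text
[[309.70691629   0.         318.39427992]
 [  0.         309.70691629 200.25670855]
 [  0.           0.           1.        ]] [ 0.47174252 -0.00698278  0.43409439] [ 2.89385024  0.00621345 -0.02097775]
[ 0.4685787  -0.07965219  0.25382877] [-3.13533814 -0.01323986  1.55479868] [-0.35871695  0.04262887  0.41934041  1.9926231  -0.0337135   1.11709189
  0.05927333]
```

View pics/w2.png

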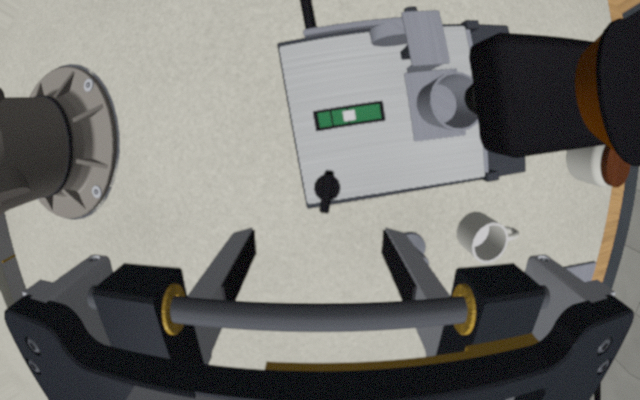

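```bash
cat >> h.py <<'E'
def fray(s,u,v):
    K=s['camera_matrix']; x,y=(u-K[0,2])/K[0,0],(v-K[1,2])/K[1,1]; t=np.hypot(x,y)
    return R.from_euler('xyz',s['attitude']).as_matrix()@np.array([x/t*np.sin(t),y/t*np.sin(t),np.cos(t)])
def fplane(s,u,v,z):
    r=fray(s,u,v); return s['eye']+r*(z-s['eye'][2])/r[2]
E
python3 - <<'E'
from h import *
im=cv2.imread('pics/w2.png')[90:220,290:400]
im=cv2.resize(im,None,fx=4.6,fy=4.6,interpolation=cv2.INTER_CUBIC); cv2.imwrite('pics/c2.png',cv2.convertScaleAbs(im,alpha=1.6))
E
```

```text
(no output)
```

View pics/c2.png

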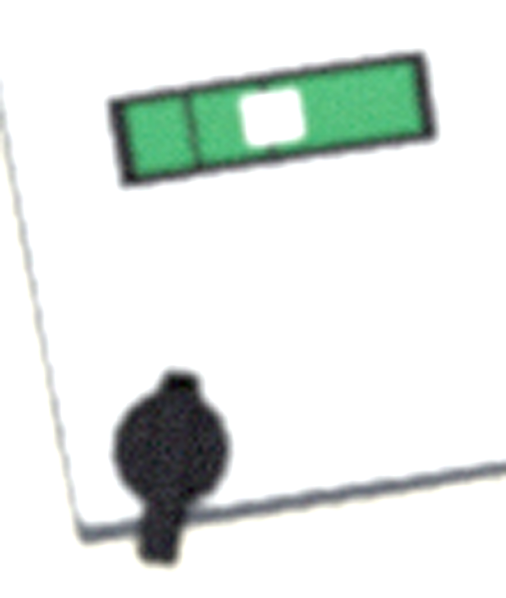

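Run:
```python
from h import *
s=dict(np.load('w2.npz')); f=lambda u,v,z:fplane(s,(u+.5)/4.6+289.5,(v+.5)/4.6+89.5,z)
a=f(158,563,.091);b=f(181,380,.082);a2=f(165,505,.091)
print(a,b,a2,'ang',np.arctan2(*(b-a)[1::-1]))
m1=f(193,133,.057);m2=f(268,118,.057);bu=f(272,117,.057)
d=(m2-m1)[:2];L=np.linalg.norm(d);print(m1,m2,bu,L,'yaw',np.arctan2(d[1],d[0]),'off mm',1e3*((bu-(m1+m2)/2)[:2]@d/L)*.02/L)
c=f(85,535,.035);print('plat corner',c)
e=[(107,100),(425,53),(437,133),(125,187)];e=[f(*q,.056) for q in e]
print('vial ctr',np.mean(e,0),[np.arctan2(*(e[i]-e[j])[1::-1]) for i,j in((1,0),(2,3))])
```

```text
[ 0.47391705 -0.10780648  0.091     ] [ 0.48052597 -0.06296819  0.082     ] [ 0.47590028 -0.09284027  0.091     ] ang 1.4244553675024088
[ 0.48538458 -0.00111241  0.057     ] [0.50514666 0.00269163 0.057     ] [0.5062049  0.00295343 0.057     ] 0.02012486819513897 yaw 0.1901656921756771 off mm 11.081894305138235
plat corner [ 0.45321056 -0.1153846   0.035     ]
vial ctr [0.50708546 0.00311889 0.056     ] [np.float64(0.145809388104948), np.float64(0.16780662399540167)]
```

>>> apply_moves([
  [[0.0085, -0.0065, -0.03, -0.15, 0.06], [0, 0, -0.04, 0, 0.05], [0, 0, -0.04, 0, 0.05], [0, 0, -0.03, 0, 0.05], [0, 0, -0.03, 0, 0.05], [0, 0, -0.02, 0, 0.05], [0, 0, 0, 0, 0.05]],
])

```text
time: 5.62
tool_pos: [0.4762, -0.0865, 0.0629]
orientation: [-3.133, -0.012, 1.404]
contact_force: [0.5, 0.4, -0.1]
width: 0.0498
grasp_force: 0.0
```

>>> apply_moves([
  [[0, 0, 0, 0, 0.0], [0, 0, 0, 0, 0.0], [0, 0, 0, 0, 0.0], [0, 0, 0, 0, 0.0]],
], grip_force=20)

```text
time: 6.12
tool_pos: [0.4773, -0.0864, 0.0642]
orientation: [-3.136, -0.013, 1.402]
contact_force: [-1.0, 0.0, 0.4]
width: 0.0135
grasp_force: 1.1
```

Run:
```python
from h import *
o=arm.get_obs(); print(o); snap('top','top3'); s=snap('wrist','w3')
```

```text
{'time': 6.125, 'joint_pos': array([-0.27256682,  0.33067418,  0.38926948,  2.16225835, -0.21731024,
        0.68815028,  0.09805435]), 'qvel': array([ 0.00091993,  0.00275247, -0.00144835,  0.00383196, -0.00018751,
        0.00512811, -0.00010403]), 'joint_efforts': array([-6.70065545e-02, -6.41385126e+01,  6.73782974e+00, -3.13732445e+01,
       -7.94558879e-02,  1.16904826e-03,  4.95957691e-03]), 'tool_pos': array([ 0.4772746 , -0.08636727,  0.06416555]), 'orientation': array([-3.13597111, -0.01346349,  1.40174674]), 'contact_force': array([-0.9687186 ,  0.01437757,  0.35928883]), 'torque': array([ 0.02064995,  0.46741652, -0.02190741]), 'grasp_force': 1.1029452983044052, 'width': 0.013493857893688439}
```

>>> apply_moves([
  [[0, 0, 0, 0, 0.0], [0, 0, 0.001, -0.1, 0.0], [0, 0, 0.001, -0.15, 0.0], [0, 0, 0.001, -0.15, 0.0], [0, 0, 0.001, -0.15, 0.0], [0, 0, 0.001, -0.15, 0.0], [0, 0, 0.001, -0.15, 0.0], [0, 0, 0.001, -0.15, 0.0], [0, 0, 0.001, -0.15, 0.0], [0, 0, 0, 0, 0.0]],
])

```text
time: 7.48
tool_pos: [0.4789, -0.087, 0.0723]
orientation: [-3.138, -0.016, 0.249]
contact_force: [8.7, -4.7, -4.7]
width: 0.012
grasp_force: 19.9
```

Run:
```python
from h import *
o=arm.get_obs(); print(o['tool_pos'],o['orientation'],o['torque'],o['joint_pos']); s=snap('wrist','w4')
im=cv2.imread('pics/w4.png'); cv2.imwrite('pics/w4b.png',cv2.convertScaleAbs(im,alpha=1.4))
```

```text
[ 0.47888865 -0.08703992  0.07228502] [-3.13777196 -0.01605761  0.24936131] [-1.24706065 -1.75862962 -0.03751898] [-0.51659551  0.35627967  0.68459368  2.17967036 -0.36455285  0.7007061
 -0.90423928]
```

View pics/w4b.png

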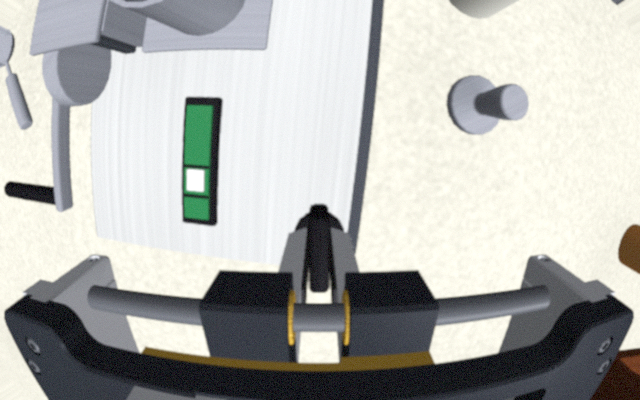

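```bash
cat >> h.py <<'E'
def bubble(s,zv=.057,P=(0.5968,0.0160,0.1511),reg=None):
    im=s['frame'].astype(float); reg=reg or (slice(90,230),slice(170,230)); v,u=np.mgrid[reg]; 
    r,g,b=[im[reg][...,k] for k in range(3)]
    X=np.array([fplane(s,a,c,zv)[:2] for a,c in zip(u.ravel(),v.ravel())])-P[:2]
    c,n=np.cos(P[2]),np.sin(P[2]); sx=(X@[c,n]).reshape(u.shape); sy=(X@[-n,c]).reshape(u.shape)
    gr=(g>1.3*r)&(g>1.2*b); y0=(sy[gr].min()+sy[gr].max())/2; print('green x',sx[gr].min(),sx[gr].max(),'y',sy[gr].min(),sy[gr].max())
    ins=(abs(sy-y0)<.005); w=ins&(r>130)&(sx>sx[gr].min()+.003)&(sx<sx[gr].max()-.003); print('bubble',sx[w].mean(),sx[w].min(),sx[w].max())
    for x in np.arange(sx[gr].min()-.002,sx[gr].max()+.002,.0015):
        k=(abs(sx-x)<.001)&ins; e=(abs(sx-x)<.001)&(abs(sy-y0)>.0055)&(abs(sy-y0)<.0085)
        print(round(x*1e3,1),int(g[k].mean()),int(r[k].mean()),'|',int(g[e].mean()) if e.any() else 0)
E
python3 - <<'E'
from h import *
bubble(dict(np.load('w4.npz')))
E
```

```text
green x -0.13103848388778547 -0.051185411458683515 y -0.011680497819708272 0.012543133402907232
bubble -0.10254193997781416 -0.11008699473130389 -0.09494279482509854
-133.0 73 72 | 74
-131.5 29 27 | 27
-130.0 65 31 | 55
-128.5 103 40 | 91
-127.0 108 42 | 97
-125.5 107 40 | 96
-124.0 108 42 | 96
-122.5 108 41 | 95
-121.0 108 41 | 96
-119.5 108 42 | 97
-118.0 108 41 | 97
-116.5 106 40 | 94
-115.0 84 35 | 75
-113.5 48 27 | 51
-112.0 86 37 | 76
-110.5 127 90 | 101
-109.0 167 157 | 124
-107.5 177 171 | 131
-106.0 177 172 | 126
-104.5 177 172 | 130
-103.0 179 174 | 132
-101.5 178 173 | 132
-100.0 178 173 | 133
-98.5 178 174 | 134
-97.0 177 173 | 132
-95.5 154 145 | 114
-94.0 80 62 | 70
-92.5 57 30 | 55
-91.0 98 39 | 87
-89.5 108 42 | 95
-88.0 108 42 | 96
-86.5 107 42 | 98
-85.0 107 41 | 91
-83.5 108 41 | 91
-82.0 107 41 | 90
-80.5 108 41 | 92
-79.0 107 41 | 93
-77.5 108 42 | 93
-76.0 108 42 | 94
-74.5 108 42 | 96
-73.0 107 42 | 95
-71.5 107 42 | 92
-70.0 107 41 | 92
-68.5 107 42 | 92
-67.0 107 42 | 93
-65.5 107 41 | 94
-64.0 107 41 | 95
-62.5 107 42 | 93
-61.0 107 42 | 90
-59.5 107 42 | 92
-58.0 107 42 | 90
-56.5 107 43 | 93
-55.0 107 44 | 94
-53.5 105 43 | 94
-52.0 74 35 | 63
-50.5 33 27 | 31
```

>>> apply_moves([
  [[0, 0, 0, -0.065, 0.0], [0, 0, 0, 0, 0.0], [0, 0, 0, 0, 0.04], [0, 0, 0, 0, 0.05], [0, 0, 0, 0, 0.05], [0, 0, 0.04, 0, 0.05], [0, 0, 0.05, 0, 0.05], [0, 0, 0.05, 0, 0.05], [0, 0, 0, 0, 0.05]],
])

```text
time: 8.65
tool_pos: [0.4787, -0.0864, 0.2147]
orientation: [-3.134, -0.019, 0.187]
contact_force: [-0.3, 0.6, -0.4]
width: 0.0499
grasp_force: 0.0
```

Run:
```python
from h import *
o=arm.get_obs(); print(o['tool_pos'],o['orientation'],o['joint_pos']); s=snap('wrist','w5')
hsv=cv2.cvtColor(s['frame'],cv2.COLOR_RGB2HSV); m=cv2.inRange(hsv,(50,100,40),(85,255,255)); n,l,st_,c=cv2.connectedComponentsWithStats(m); print(st_[1:][st_[1:,4]>30])
```

```text
[ 0.47869282 -0.08641527  0.21474826] [-3.13435013 -0.0186593   0.18673452] [-0.72254741  0.10606953  0.84908635  2.05293726 -0.10918316  1.00551518
 -1.20294036]
[[236 116  19  71 989]]
```

```bash
python3 - <<'E' | awk '/green|bubble/ || $2<100'
from h import *
bubble(dict(np.load('w5.npz')),reg=(slice(108,195),slice(225,265)))
E
```

```text
green x -0.13117429542227374 -0.05083626589119151 y -0.009274298630789709 0.01191997802812698
bubble -0.10238678599498413 -0.10927131001193119 -0.09554895743508611
-133.2 84 83 | 83
-131.7 40 34 | 39
-130.2 46 28 | 50
-128.7 83 32 | 79
-115.2 96 38 | 90
-113.7 62 29 | 62
-112.2 78 43 | 73
-92.7 74 47 | 67
-91.2 86 36 | 79
-52.2 88 38 | 86
-50.7 38 28 | 34
-49.2 30 29 | 28
```

>>> apply_moves([
  [[-0.01, 0.02, 0, 0.17, 0.07], [-0.01, 0.03, 0, 0.17, 0.07], [0, 0.03, 0, 0.17, 0.07], [0, 0.03, 0, 0.17, 0.07], [0, 0.03, 0, 0.17, 0.07], [0, 0.03, 0, 0.17, 0.07], [0, 0.03, 0, 0.17, 0.07], [0, 0.03, 0, 0.17, 0.07], [0, 0, 0, 0.17, 0.07], [0, 0, 0, 0, 0.07]],
])

```text
time: 9.95
tool_pos: [0.4564, 0.1433, 0.2106]
orientation: [-3.133, -0.012, 1.716]
contact_force: [-0.5, -0.1, 0.7]
width: 0.0698
grasp_force: 0.0
```

Run:
```python
from h import *
o=arm.get_obs(); print(o['tool_pos'],o['orientation'],o['joint_pos']); s=snap('wrist','w6'); print(s['eye'],s['attitude'])
```

```text
[0.45640009 0.14333839 0.21057101] [-3.13323999 -0.01216606  1.71589219] [-0.93500867  0.09688056  0.54819749  2.0478851  -0.07554537  1.01741068
 -0.20369684]
[0.44807709 0.21576406 0.39078239] [2.8927916  0.00838507 0.14393047]
```

View pics/w6.png

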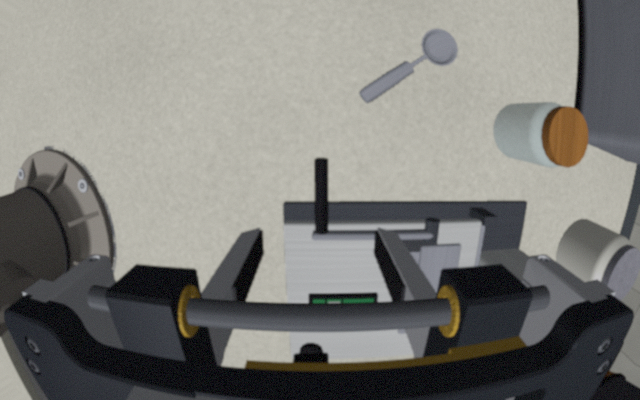

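Run:
```python
from h import *
s=dict(np.load('w6.npz'))
for p in [(321,159),(321,195),(321,232)]: print(fplane(s,*p,.09))
print(st((.5968,.016,.1511),-.12,.185),st((.5968,.016,.1511),-.12,.145))
```

```text
[0.45310373 0.18120714 0.09      ]
[0.45833861 0.14550583 0.09      ]
[0.46405487 0.10669561 0.09      ]
[0.45032002 0.18082905] [0.45634104 0.1412848 ]
```

>>> apply_moves([
  [[0.001, 0, -0.04, 0, 0.06], [0, 0, -0.04, 0, 0.05], [0, 0, -0.04, 0, 0.05], [0, 0, -0.023, 0, 0.05], [0, 0, 0, 0, 0.05], [0, 0, 0, 0, 0], [0, 0, 0, 0, 0], [0, 0, 0, 0, 0], [0, 0, 0, 0, 0], [0, 0, 0, 0, 0]],
], grip_force=20)

```text
time: 11.25
tool_pos: [0.458, 0.1437, 0.069]
orientation: [-3.135, -0.014, 1.717]
contact_force: [-2.5, 0.1, 2.6]
width: 0.0133
grasp_force: 20.0
```

Run:
```python
from h import *
o=arm.get_obs(); print(o['tool_pos'],o['orientation'],o['contact_force'],o['width'])
import math
c=o['tool_pos']; 
# 12 steps to 1.571, directions in stand frame
pr=(0,0)
for i in range(1,17):
    a=1.571*i/16; X=.12*(1-math.cos(a)); Z=.12*math.sin(a); dx=X-pr[0]; dz=Z-pr[1]; pr=(X,Z)
    print(i,round(dx*math.cos(.151),4),round(dx*math.sin(.151),4),round(dz,4))
```

```text
[0.45799085 0.14374653 0.06899961] [-3.1353479  -0.01351319  1.71664255] [-2.53610851  0.08291013  2.6112362 ] 0.013265643264699272
1 0.0006 0.0001 0.0118
2 0.0017 0.0003 0.0117
3 0.0028 0.0004 0.0114
4 0.0039 0.0006 0.0111
5 0.005 0.0008 0.0106
6 0.006 0.0009 0.0101
7 0.0069 0.0011 0.0095
8 0.0078 0.0012 0.0087
9 0.0086 0.0013 0.0079
10 0.0094 0.0014 0.007
11 0.01 0.0015 0.0061
12 0.0105 0.0016 0.005
13 0.011 0.0017 0.004
14 0.0113 0.0017 0.0029
15 0.0115 0.0018 0.0017
16 0.0116 0.0018 0.0006
```

>>> apply_moves([
  [[0.0006, 0.0001, 0.0118, 0, 0], [0.0017, 0.0003, 0.0117, 0, 0], [0.0028, 0.0004, 0.0114, 0, 0], [0.0039, 0.0006, 0.0111, 0, 0], [0.005, 0.0008, 0.0106, 0, 0], [0.006, 0.0009, 0.0101, 0, 0], [0.0069, 0.0011, 0.0095, 0, 0], [0.0078, 0.0012, 0.0087, 0, 0], [0, 0, 0, 0, 0]],
])

```text
time: 12.38
tool_pos: [0.4885, 0.1485, 0.1542]
orientation: [-3.126, -0.014, 1.717]
contact_force: [-33.9, -2.9, 24.5]
width: 0.0137
grasp_force: 20.0
```

>>> apply_moves([
  [[0.0086, 0.0013, 0.0079, 0, 0], [0.0094, 0.0014, 0.007, 0, 0], [0.01, 0.0015, 0.0061, 0, 0], [0.0105, 0.0016, 0.005, 0, 0], [0.011, 0.0017, 0.004, 0, 0], [0.0113, 0.0017, 0.0029, 0, 0], [0.0115, 0.0018, 0.0017, 0, 0], [0.0116, 0.0018, 0.0006, 0, 0], [0, 0, 0, 0, 0], [0, 0, 0, 0, 0]],
])

```text
time: 13.62
tool_pos: [0.5769, 0.1614, 0.1899]
orientation: [-3.136, -0.013, 1.716]
contact_force: [-4.2, -1.9, 7.6]
width: 0.0132
grasp_force: 20.0
```

Run:
```python
from h import *
o=arm.get_obs(); print(o['tool_pos'],o['orientation'],o['contact_force'],o['width'],o['grasp_force'])
s=snap('wrist','w7'); s=snap('side','side7')
im=cv2.imread('pics/side7.png')[100:280,220:400]
a=cv2.resize(im,(450,450),interpolation=cv2.INTER_CUBIC); b=cv2.resize(cv2.imread('pics/w7.png'),(720,450))[:,185:535]
cv2.imwrite('pics/c7.png',np.hstack([a,b]))
```

```text
[0.57687915 0.16135051 0.18994851] [-3.1360687  -0.01312555  1.71601571] [-4.19768139 -1.85002968  7.61366581] 0.013175814750743253 19.998194575309753
```

View pics/c7.png

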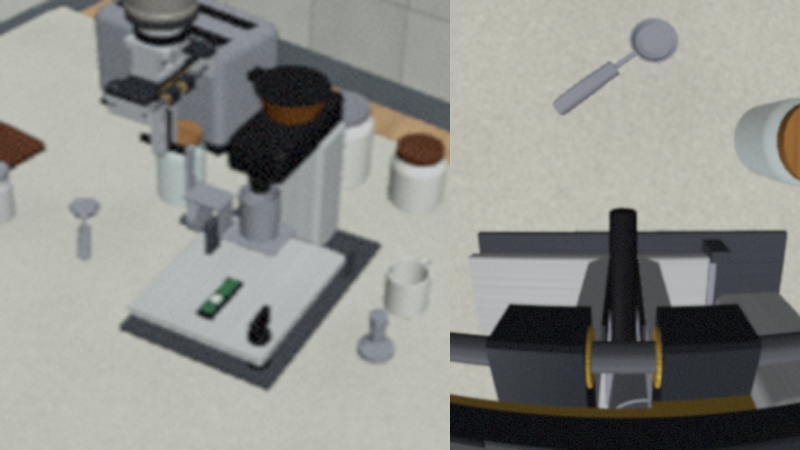

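>>> apply_moves([
  [[0, 0, 0, 0, 0], [0, 0, 0, 0, 0], [0, 0, 0, 0, 0], [0, 0, 0, 0, 0]],
])

```text
time: 14.22
tool_pos: [0.5767, 0.1613, 0.19]
orientation: [-3.136, -0.013, 1.716]
contact_force: [-3.6, -1.8, 6.4]
width: 0.0131
grasp_force: 20.0
```

```bash
python3 -c "
from bench import arm
o=arm.get_obs(); print(o['tool_pos'],o['grasp_force'],o['width']); print(arm.hand_in())"
```

```text
[0.5767004  0.16132694 0.18996129] 19.998131096363068 0.013081148114794482
the job is handed in; nothing more can be done
None
```

I levelled the platform (bubble about 0.4 mm off centre before the lift), then raised the cam lever to about straight up, where the fingers hold it with 20 N; the job is handed in at about 14 s, with no verdict returned.

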